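# Clear the stuck ball from the fall tube

## Task

A steel ball is stuck at the bottom of the tilted fall tube on the physics bench. Tip the tube fully upright on its stand, then take the plain long push rod from the wooden rack, lower it into the funnel and push it down, without letting go, until it is fully home and the ball has dropped into the tray below. Then let go, leaving the rod standing in the upright tube and the ball in the tray.

Things in the scene. Friction and masses are not known exactly. Their poses are not given: they have to be found in the camera images.
- stand: Fixed steel base, 130 x 150 mm (x, y), 6 mm thick; catch tray in its middle, 64 mm square inside, wall tops 24 mm above the table. Two aluminium cheeks at x = +-43 mm (8 thick, 26 wide, tops 68 mm above the table) carry the tube. Origin: on the table under the tray's middle, z up. The hinge line runs along the stand's x, 55 mm straight above the origin. The tube leans towards the stand's +y.
- tube (a joint): Hinge angle of the tube, rad: 0 is upright (firm stop), positive leans towards the stand's +y, at most 0.9; starts at 0.4 to 0.65. Stiff: it stays where left; about 2 to 8 N sideways at the smooth funnel turns it, most when it leans most.
- tube_mouth (a point): Centre of the rim of the black funnel on top of the tube, on the tube's axis, 95 mm from the hinge line (150 mm above the table when upright); z points out along the tube. Rim 58 mm outside, 52 mm inside; the funnel narrows over 17 mm to the pale clear tube, 30 mm outside, 24 mm bore, which runs from 80 mm above the hinge line to 22 mm below it.
- push_rod: Loose rod standing in any one of the wooden rack's three holes (75 mm apart): plain aluminium shaft, 14 mm thick, 97 mm long, black collar and handle on top; 163 mm in all, 80 g. Origin: centre of its lower end, z up the rod. In the rack the lower end is 10 mm above the table (rack 40 mm high). The two other rods: one stands 45 mm lower, one has a 36 mm aluminium disc halfway up its shaft.
- rod_handle (a point): Middle of the push rod's black round handle (20 mm diameter, 60 mm long), on its axis, 133 mm above its lower end. Below the handle is the collar, 36 mm diameter, 6 mm thick. Fully home, the collar sits in the funnel's cone and the rod's lower end is about 43 mm above the table.
- ball: Polished steel ball, 22 mm diameter, 44 g, origin at its centre. It starts in the tube's bore on the hinge line, held by two small sprung catches just below it; about 6 to 12 N straight down pushes it past them into the tray, where its centre lies 17 mm above the table.
Not all that is in view belongs to the job. Leave any pink or turquoise look-alike of the push_rod alone.

How it is judged:
By the outcome, as a careful person would: the job done as asked, in the order asked, and still so for the second after the job is handed in, with the robot touching nothing.
It also fails if it takes over 56 s, if anything falls off the work surface, if the arm or the gripper's body presses on something with over 40 N, if the wrist force passes 120 N, or if a joint passes its speed limit or range.

## Robot

A 6-joint arm with a two-finger parallel gripper is mounted at the origin on the work surface. World frame = base frame: x ahead of the robot, y to its left, z up, the work surface at z = 0. Lengths are in m, angles in rad, forces in N, time in s.
With the tool pointing down it reaches from about 0.35 to 0.975 m from the base axis. Payload 4.9 kg.
Tool frame: the origin (TCP) lies on the centre line of the jaws, within the pads' length; the fingertips stand 14 mm ahead of it and the grasp point (between the pads) lies 5 mm behind it; z points along the fingers, y is the line along which they close (so a half turn about z gives the same grasp; the last joint's range is limited). The gripper opens to 85 mm and grips with 20 to 120 N. Pads are 22 mm wide; open, the fingers measure 114 mm over their backs; the gripper's body (76 mm by 85 mm) begins 54 mm behind the grasp point. The pads swing forward as they close: fully open they stand 13 mm farther back than shut.
Start: joints at [-1.465, 0.053, 1.613, -0, 1.476, -0.119], TCP at [0.139, -0.609, 0.223] pointing down, gripper open.
Joint ranges: [-3.01, 3.01], [-1.01, 2.22], [0.06, 2.58], [-1.02, 4.17], [0.09, 2.62], [-3.14, 3.14]. Speed limits (rad/s): [2.57, 2.57, 3.14, 3.14, 3.14, 3.14].

## Interface

Orientations are given as a unit quaternion [w, x, y, z].
In Python, from plant import * gives the robot as it stands.
- The arm moves only by the tool send_rows, never from a script. Its argument "steps" is a list of rows, each an object with "translation": the shift along the tool's x, y, z in cm, a list of three; "delta_rot": the turn, a rotation vector about the tool's x, y, z in rad, a list of three; "jaw": the finger opening in cm, from 0 to 8.54. In form: [{"translation": [dx, dy, dz], "delta_rot": [rx, ry, rz], "jaw": jaw}, ...]. A call has exactly 8 rows; each row is the pose to reach, as a shift and turn from the pose commanded when the call began, along the tool's axes at that moment; what a row does not reach only later rows make up. A row lasts 1/10 s, in which the tool goes at most 50 mm and 8.59 degrees, less where a joint would pass 70% of its speed; a pose out of reach is approached as far as the arm can. A call with a gripper value outside its range is refused whole. The fingers move at their own pace and stop on an object; the grip force is fixed at half the most. Time passes only in rows, so rows that repeat a pose let the fingers close, or fill a call up. It gives the time, the measured TCP pose, the force, the opening and the grip force at its end, in the units of the state.
- state(): the state, without advancing time (a new reading comes with each control period).
- grab_frame(name): name is "side" or "top" or "wrist"; returns a dict with "pixels" (420x560x3 uint8, blue, green, red), "range_z" (420x560 float32, m along the optical axis (not along the pixel's ray), 0 where there is no reading), "fx", "fy", "cx", "cy" (pixels), "dist" ([k1, k2, p1, p2, k3] as OpenCV has them; the pictures are not rectified), "rvec" (rotation vector, rad) and "tvec" (3), from world to camera coordinates, as OpenCV has them. Camera axes: x right, y down, z forward; pixel columns grow to the right and rows downward; lengths in m; the calibration is good to about 2 mm. A picture is of the moment at which its call begins.
- job_done(): hands the job in; it is judged then, once.
The state is a dict: "time": time; "joint_pos": joint angles; "joint_vel": joint speeds; "joint_efforts": joint torques, N m; "tool_pos": TCP position; "tool_rot": TCP orientation; "contact_force": force on the tool from outside, world axes, zero at the start; "ft_torque": the same for the moment, N m; "gripper_width": opening from 0.0 (shut) to 1.0 (fully open); "grasp_force": force on a finger pad.
Only numpy, scipy, OpenCV 4.12 (cv2) and the standard library are available. Lean on these libraries where they do the work, as an engineer would, in place of code of your own. Each camera call takes 0.05 s, during which the arm holds its last target. There are 200 camera calls.

## Working session

There is one attempt and no reset: what is moved stays moved. The work goes in short steps, Python scripts to look and compute and a tool call to move; the robot and the scene stay as the last step left them, time stands still between calls to the robot, and variables do not carry over. Pictures are saved under pics/ and viewed, at most 10 in all, crops included, and the job is handed in when it is done.

Besides the shell and the picture viewer there is one more tool, called by a JSON object that holds its "fn" and its "kwargs", one argument or row to a line. send_rows: Moves the arm, as the interface text tells. Its arguments: {"type":"object","properties":{"steps":{"type":"array","items":{"type":"object","properties":{"translation":{"type":"array","items":{"type":"number"}},"delta_rot":{"type":"array","items":{"type":"number"}},"jaw":{"type":"number"}}}}},"required":["steps"]}

```bash
mkdir -p pics; cat > h.py <<'E'
from plant import *
import numpy as np, cv2, pickle
from scipy.spatial.transform import Rotation as R
def cloud(f):
    h,w=f["range_z"].shape
    K=np.array([[f["fx"],0,f["cx"]],[0,f["fy"],f["cy"]],[0,0,1]])
    u,v=np.meshgrid(np.arange(w),np.arange(h))
    p=cv2.undistortPoints(np.stack([u,v],-1).reshape(-1,1,2).astype(float),K,np.array(f["dist"])).reshape(h,w,2)
    z=f["range_z"]; P=np.dstack([p[...,0]*z,p[...,1]*z,z])
    Rm=cv2.Rodrigues(np.array(f["rvec"],float))[0]
    W=(P-np.array(f["tvec"]).ravel())@Rm
    W[z==0]=np.nan
    return W
def snap(n,tag):
    f=grab_frame(n); cv2.imwrite(f"pics/{tag}.png",f["pixels"]); pickle.dump(f,open(f"{tag}.pkl","wb")); return f
def pose():
    s=state(); q=s["tool_rot"]; return np.array(s["tool_pos"]),R.from_quat([q[1],q[2],q[3],q[0]]),s
E
python3 - <<'E'
from h import *
a=snap("top","t0");b=snap("side","s0")
cv2.imwrite("pics/both.png",cv2.resize(np.vstack([a["pixels"],b["pixels"]]),(448,672))[:600])
p,r,s=pose();print(s);print(r.as_matrix().round(3))
E
```

```text
{'time': 0.1, 'joint_pos': array([-1.46496180e+00,  5.32746031e-02,  1.61413278e+00,  7.70343387e-06,
        1.47597592e+00, -1.18972170e-01]), 'joint_vel': array([ 1.28279762e-03, -5.63625983e-04, -2.35181760e-03, -9.77799743e-05,
        1.31536188e-03,  2.04521333e-03]), 'joint_efforts': array([-4.32122115e-04, -3.94904745e+01, -3.71365142e+01, -1.08518539e-04,
        3.91841138e-03, -9.24065006e-06]), 'tool_pos': array([ 0.13928353, -0.6087068 ,  0.22171031]), 'tool_rot': array([-8.95283307e-04,  9.93689035e-01,  1.12166395e-01,  9.71520926e-06]), 'contact_force': array([-0.64599564,  0.54722897,  0.87659456]), 'ft_torque': array([ 0.02831097,  0.00726009, -0.0495946 ]), 'grasp_force': 0.0, 'gripper_width': 1.004835878843711}
[[ 0.975  0.223 -0.   ]
 [ 0.223 -0.975  0.002]
 [ 0.    -0.002 -1.   ]]
```

View pics/t0.png

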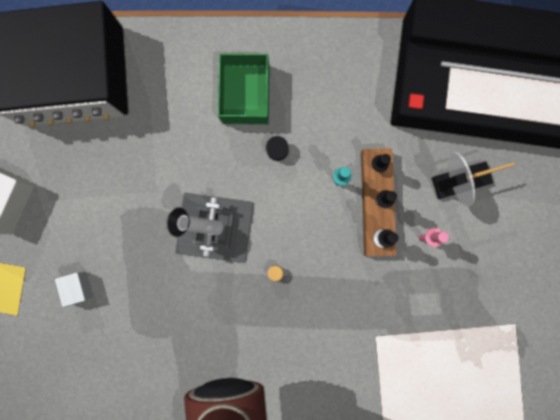

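View pics/s0.png

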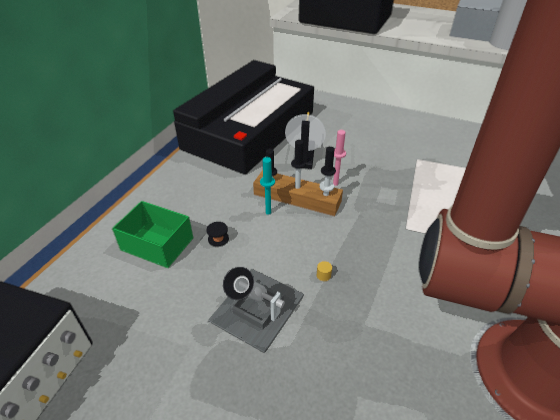

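```bash
python3 - <<'E'
from h import *
a=pickle.load(open("t0.pkl","rb"));b=pickle.load(open("s0.pkl","rb"))
W=cloud(a);V=cloud(b)
for n,(u,v) in dict(c1=(382,160),c2=(387,198),c3=(388,238),fun=(178,222),base=(240,240),teal=(343,174),pink=(432,237),box=(245,90),blackcyl=(278,149)).items(): print(n,W[v,u].round(3))
allp=np.vstack([W.reshape(-1,3),V.reshape(-1,3)]); col=np.vstack([a["pixels"].reshape(-1,3),b["pixels"].reshape(-1,3)]).astype(int)
np.savez("c.npz",p=allp,c=col)
hsv=cv2.cvtColor(a["pixels"],cv2.COLOR_BGR2HSV)
# dark points z>0.1 in rack region
sub=W[140:260,355:405]; m=sub[...,2]>0.07
n,l,st,ce=cv2.connectedComponentsWithStats(m.astype(np.uint8))
for i in range(1,n):
    q=sub[l==i]; 
    if len(q)>8: print(len(q),q.mean(0).round(3),q.max(0).round(3), q[q[:,2]>q[:,2].max()-.01].mean(0).round(3))
x=cv2.resize(b["pixels"][90:230,230:370],(560,560),interpolation=cv2.INTER_CUBIC)
y=cv2.resize(a["pixels"][180:270,160:260],(240,216)); 
cv2.imwrite("pics/crop.png",np.hstack([x,np.vstack([y,np.zeros((344,240,3),np.uint8)])]))
for n,(u,v) in dict(t1=(305,125),t2=(300,165),t3=(328,170),t0=(270,162),rod=(298,180)).items(): print(n,V[v,u].round(3))
E
```

```text
c1 [ 0.639 -0.25   0.126]
c2 [ 0.564 -0.252  0.172]
c3 [ 0.492 -0.253  0.174]
fun [0.518 0.134 0.118]
base [0.485 0.027 0.006]
teal [ 0.607 -0.173  0.162]
pink [ 0.496 -0.347  0.119]
box [ 0.808  0.023 -0.002]
blackcyl [ 0.674 -0.051  0.036]
152 [ 0.641 -0.254  0.114] [ 0.653 -0.244  0.133] [ 0.642 -0.256  0.128]
305 [ 0.566 -0.255  0.138] [ 0.584 -0.241  0.177] [ 0.568 -0.259  0.172]
300 [ 0.493 -0.258  0.138] [ 0.51  -0.244  0.178] [ 0.493 -0.262  0.173]
t1 [ 0.604 -0.387  0.137]
t2 [ 0.562 -0.252  0.112]
t3 [ 0.492 -0.255  0.117]
t0 [ 0.604 -0.176  0.159]
rod [ 0.567 -0.256  0.062]
```

View pics/crop.png

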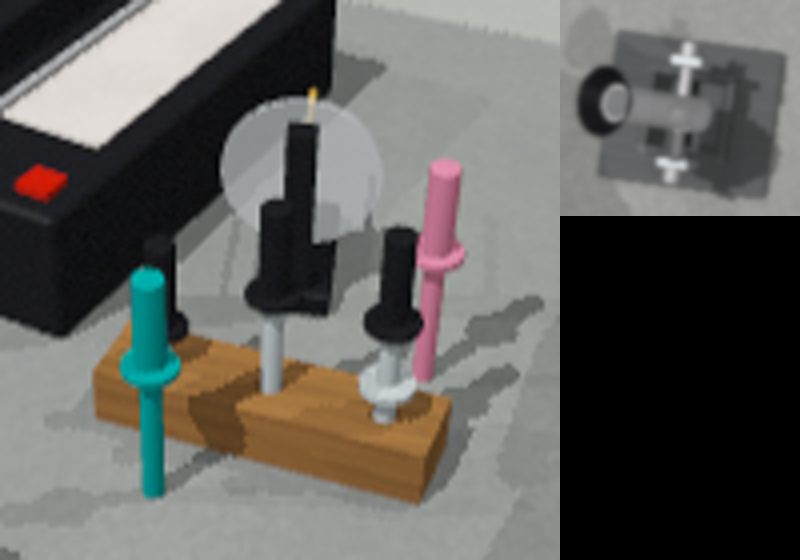

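```bash
python3 - <<'E'
from h import *
a=pickle.load(open("t0.pkl","rb"));b=pickle.load(open("s0.pkl","rb"))
W=cloud(a);V=cloud(b)
g=cv2.cvtColor(a["pixels"],cv2.COLOR_BGR2GRAY)
s=np.s_[185:270,165:265]; Q=W[s];G=g[s]
m=(Q[...,2]>0.003)&(Q[...,2]<.2)
n,l,st,c=cv2.connectedComponentsWithStats(m.astype(np.uint8)); k=1+st[1:,4].argmax(); 
q=Q[l==k]; qb=q[(q[:,2]<.01)]
r=cv2.minAreaRect(qb[:,:2].astype(np.float32)*1000); print(len(qb),r)
w=Q[(G>190)&(Q[...,2]>.05)]; print("cheeks",w.round(3)[:30].tolist())
for nm,C,im in(("top",W,a),("side",V,b)):
    P=C.reshape(-1,3); gg=im["pixels"].reshape(-1,3).max(1)
    k=(abs(P[:,0]-.518)<.06)&(P[:,1]>.05)&(P[:,1]<.2)&(P[:,2]>.08)&(P[:,2]<.2)&(gg<60)
    print(nm,k.sum(),P[k].mean(0).round(4),P[k].min(0).round(3),P[k].max(0).round(3))
E
```

```text
2581 ((512.5126342773438, 96.05197143554688), (182.9364776611328, 134.421630859375), 81.12171173095703)
cheeks [[0.569, 0.077, 0.064], [0.567, 0.079, 0.06], [0.567, 0.077, 0.064], [0.567, 0.075, 0.063], [0.565, 0.079, 0.059], [0.565, 0.078, 0.057], [0.565, 0.075, 0.061], [0.563, 0.079, 0.062], [0.562, 0.076, 0.065], [0.561, 0.079, 0.06], [0.561, 0.077, 0.063], [0.558, 0.088, 0.07], [0.558, 0.086, 0.07], [0.558, 0.084, 0.069], [0.558, 0.082, 0.068], [0.558, 0.081, 0.063], [0.559, 0.079, 0.062], [0.558, 0.076, 0.065], [0.556, 0.088, 0.067], [0.556, 0.085, 0.071], [0.556, 0.084, 0.066], [0.556, 0.082, 0.068], [0.556, 0.08, 0.067], [0.556, 0.078, 0.07], [0.556, 0.076, 0.067], [0.556, 0.074, 0.066], [0.556, 0.072, 0.07], [0.556, 0.07, 0.07], [0.554, 0.088, 0.069], [0.554, 0.086, 0.069]]
top 282 [0.5186 0.1385 0.1253] [0.491 0.114 0.114] [0.543 0.153 0.147]
side 516 [0.5241 0.1269 0.1294] [0.493 0.106 0.113] [0.546 0.153 0.15 ]
```

```bash
python3 - <<'E'
from h import *
from scipy.optimize import least_squares
a=pickle.load(open("t0.pkl","rb"));b=pickle.load(open("s0.pkl","rb"))
W=cloud(a);V=cloud(b)
hg=[]
for nm,C,im in(("top",W,a),("side",V,b)):
    P=C.reshape(-1,3); g=im["pixels"].reshape(-1,3).min(1)
    k=(abs(P[:,0]-.51)<.1)&(P[:,1]>.03)&(P[:,1]<.13)&(P[:,2]>.062)&(P[:,2]<.074)
    for lo,hi in((.45,.49),(.54,.575)):
        kk=k&(P[:,0]>lo)&(P[:,0]<hi); q=P[kk]; print(nm,"cheek",len(q),q.mean(0).round(4),np.percentile(q,[3,97],axis=0).round(3).tolist())
    kb=(abs(P[:,0]-.51)<.12)&(P[:,1]>-.03)&(P[:,1]<.16)&(P[:,2]>.0035)&(P[:,2]<.009)&(g<95)
    q=(P[kb][:,:2]*1000).astype(int)
    # occupancy, opened
    O=np.zeros((300,300),np.uint8); 
    x=((P[kb][:,0]-.36)*500).astype(int);y=((P[kb][:,1]+.1)*500).astype(int); ok=(x>=0)&(x<150)&(y>=0)&(y<150)
    O[x[ok],y[ok]]=1; O=cv2.morphologyEx(O,cv2.MORPH_CLOSE,np.ones((5,5)));O=cv2.morphologyEx(O,cv2.MORPH_OPEN,np.ones((5,5)))
    r=cv2.minAreaRect(np.argwhere(O).astype(np.float32)); print(nm,"base",(np.array(r[0])/500+[.36,-.1]).round(4),np.array(r[1])/.5,r[2])
E
```

```text
top cheek 70 [0.4664 0.0882 0.0665] [[0.454, 0.077, 0.062], [0.472, 0.098, 0.071]]
top cheek 66 [0.5552 0.0779 0.067 ] [[0.548, 0.066, 0.062], [0.567, 0.09, 0.071]]
top base [0.504  0.0802] [146.85713196 117.08879089] 82.87498474121094
side cheek 60 [0.4707 0.0871 0.0655] [[0.467, 0.074, 0.062], [0.475, 0.099, 0.067]]<stdin>:10: RuntimeWarning: Mean of empty slice.
  ret = um.true_divide(
Traceback (most recent call last):
IndexError: index -1 is out of bounds for axis 0 with size 0
```

{"fn": "send_rows", "kwargs": {
  "steps": [
    {"translation": [3.4, -3.1, -0.3], "delta_rot": [0, 0, 0.05], "jaw": 0},
    {"translation": [6.8, -6.2, -0.6], "delta_rot": [0, 0, 0.1], "jaw": 0},
    {"translation": [10.2, -9.3, -0.9], "delta_rot": [0, 0, 0.15], "jaw": 0},
    {"translation": [13.6, -12.4, -1.2], "delta_rot": [0, 0, 0.2], "jaw": 0},
    {"translation": [17, -15.5, -1.5], "delta_rot": [0, 0, 0.25], "jaw": 0},
    {"translation": [20.4, -18.6, -2], "delta_rot": [0, 0, 0.3], "jaw": 0},
    {"translation": [23.8, -21.7, -2.5], "delta_rot": [0, 0, 0.347], "jaw": 0},
    {"translation": [27.2, -24.8, -3], "delta_rot": [0, 0, 0.347], "jaw": 0}
  ]
}}

```text
time: 0.9
tool_pos: [0.3497, -0.305, 0.2526]
tool_rot: [-0.0, 0.998, -0.062, -0.0]
contact_force: [0.5, -0.8, 0.2]
gripper_width: 0.001
grasp_force: 0.0
```

```bash
cat > go.py <<'E'
import sys
from h import *
p,r,s=pose(); t=np.array([float(x) for x in sys.argv[1:4]])
print("t",s["time"],"p",p.round(4),"F",s["contact_force"].round(1),"w",round(s["gripper_width"],3),round(s["grasp_force"],1))
print(r.as_matrix().round(3).tolist()); print("cm",(r.inv().apply(t-p)*100).round(2))
E
python3 go.py .526 .205 .25
```

```text
t 0.9 p [ 0.3497 -0.305   0.2526] F [ 0.5 -0.8  0.2] w 0.001 0.0
[[0.992, -0.123, -0.0], [-0.123, -0.992, 0.0], [-0.0, -0.0, -1.0]]
cm [ 11.22 -52.78   0.27]
```

{"fn": "send_rows", "kwargs": {
  "steps": [
    {"translation": [1, -4.8, 0], "delta_rot": [0, 0, 0], "jaw": 0},
    {"translation": [2, -9.6, 0], "delta_rot": [0, 0, 0], "jaw": 0},
    {"translation": [3, -14.4, 0], "delta_rot": [0, 0, 0], "jaw": 0},
    {"translation": [4, -19.2, 0], "delta_rot": [0, 0, 0], "jaw": 0},
    {"translation": [5, -24, 0], "delta_rot": [0, 0, 0], "jaw": 0},
    {"translation": [6, -28.8, 0], "delta_rot": [0, 0, 0], "jaw": 0},
    {"translation": [7, -33.6, 0], "delta_rot": [0, 0, 0], "jaw": 0},
    {"translation": [8, -38.4, 0], "delta_rot": [0, 0, 0], "jaw": 0}
  ]
}}

```text
time: 1.7
tool_pos: [0.4754, 0.0667, 0.2525]
tool_rot: [0.0, 0.998, -0.061, 0.0]
contact_force: [1.7, -0.6, 1.1]
gripper_width: 0.001
grasp_force: 0.0
```

```bash
python3 go.py .526 .205 .118
```

```text
t 1.7 p [0.4754 0.0667 0.2525] F [ 1.7 -0.6  1.1] w 0.001 0.0
[[0.993, -0.122, 0.0], [-0.122, -0.993, -0.0], [0.0, 0.0, -1.0]]
cm [  3.34 -14.35  13.45]
```

{"fn": "send_rows", "kwargs": {
  "steps": [
    {"translation": [1, -4.8, 0], "delta_rot": [0, 0, 0], "jaw": 0},
    {"translation": [2.2, -9.6, 0], "delta_rot": [0, 0, 0], "jaw": 0},
    {"translation": [3.3, -14.3, 0], "delta_rot": [0, 0, 0], "jaw": 0},
    {"translation": [3.3, -14.5, 4], "delta_rot": [0, 0, 0], "jaw": 0},
    {"translation": [3.3, -14.5, 8], "delta_rot": [0, 0, 0], "jaw": 0},
    {"translation": [3.3, -14.5, 11.5], "delta_rot": [0, 0, 0], "jaw": 0},
    {"translation": [3.3, -14.5, 13.3], "delta_rot": [0, 0, 0], "jaw": 0},
    {"translation": [3.3, -14.5, 13.3], "delta_rot": [0, 0, 0], "jaw": 0}
  ]
}}

```text
time: 2.5
tool_pos: [0.5227, 0.2037, 0.1152]
tool_rot: [0.001, 0.998, -0.061, -0.004]
contact_force: [-0.8, -0.6, -1.8]
gripper_width: 0.002
grasp_force: 0.0
```

```bash
python3 - <<'E'
from h import *
f=snap("side","s1")
E
python3 go.py .5175 .128 .118
```

```text
t 2.55 p [0.5244 0.2041 0.1179] F [ 0.  -1.3  0.2] w 0.0 0.0
[[0.993, -0.122, -0.004], [-0.122, -0.993, -0.001], [-0.004, 0.001, -1.0]]
cm [ 0.24  7.64 -0.  ]
```

View pics/s1.png

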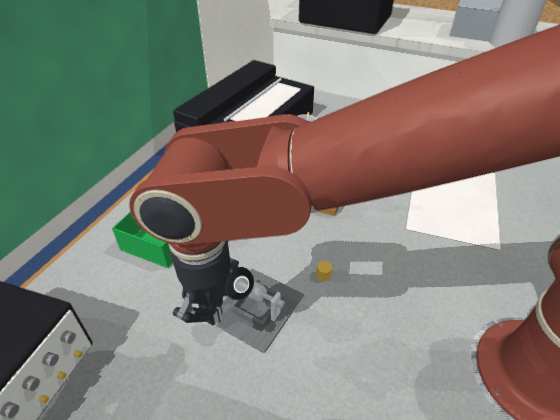

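The side view shows the closed fingers, near (205,310), behind the funnel at (240,283). I'll push now.

{"fn": "send_rows", "kwargs": {
  "steps": [
    {"translation": [0, 1, 0], "delta_rot": [0, 0, 0], "jaw": 0},
    {"translation": [0, 2, 0], "delta_rot": [0, 0, 0], "jaw": 0},
    {"translation": [0, 3, 0], "delta_rot": [0, 0, 0], "jaw": 0},
    {"translation": [0.1, 3.8, 0], "delta_rot": [0, 0, 0], "jaw": 0},
    {"translation": [0.2, 4.6, 0], "delta_rot": [0, 0, 0], "jaw": 0},
    {"translation": [0.2, 5.3, 0], "delta_rot": [0, 0, 0], "jaw": 0},
    {"translation": [0.2, 6, 0], "delta_rot": [0, 0, 0], "jaw": 0},
    {"translation": [0.2, 6.5, 0], "delta_rot": [0, 0, 0], "jaw": 0}
  ]
}}

```text
time: 3.35
tool_pos: [0.5198, 0.139, 0.1198]
tool_rot: [0.0, 0.998, -0.061, -0.0]
contact_force: [0.2, -0.2, -0.6]
gripper_width: 0.001
grasp_force: 0.0
```

{"fn": "send_rows", "kwargs": {
  "steps": [
    {"translation": [0, 0.1, 0], "delta_rot": [0, 0, 0], "jaw": 0},
    {"translation": [0, 0.2, 0], "delta_rot": [0, 0, 0], "jaw": 0},
    {"translation": [0, 0.3, 0], "delta_rot": [0, 0, 0], "jaw": 0},
    {"translation": [0, 0.4, 0], "delta_rot": [0, 0, 0], "jaw": 0},
    {"translation": [0, 0.5, 0], "delta_rot": [0, 0, 0], "jaw": 0},
    {"translation": [0, 0.6, 0], "delta_rot": [0, 0, 0], "jaw": 0},
    {"translation": [0, 0.7, 0], "delta_rot": [0, 0, 0], "jaw": 0},
    {"translation": [0, 0.7, 0], "delta_rot": [0, 0, 0], "jaw": 0}
  ]
}}

```text
time: 4.15
tool_pos: [0.519, 0.1326, 0.1198]
tool_rot: [-0.0, 0.998, -0.061, 0.0]
contact_force: [-0.4, -1.3, 0.1]
gripper_width: -0.001
grasp_force: 0.0
```

```bash
python3 - <<'E'
from h import *
f=snap("side","s2"); g=snap("top","t2")
cv2.imwrite("pics/m2.png",np.hstack([cv2.resize(x["pixels"][y:y+100,u:u+100],(390,390)) for x,u,y in((f,200,250),(g,155,175))]))
E
python3 go.py .5175 .128 .118
```

```text
t 4.25 p [0.519  0.1327 0.1198] F [-0.7  0.  -0.3] w 0.003 0.0
[[0.993, -0.122, -0.0], [-0.122, -0.993, 0.0], [-0.0, -0.0, -1.0]]
cm [-0.1   0.48  0.18]
```

View pics/m2.png

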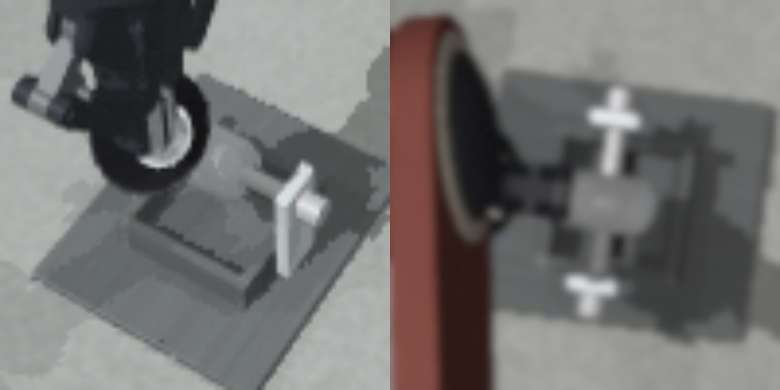

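```bash
python3 - <<'E'
from h import *
f=pickle.load(open("s2.pkl","rb"));V=cloud(f); f0=pickle.load(open("s0.pkl","rb"));V0=cloud(f0)
for n,(u,v) in dict(rim_bot=(236,297),rim_r=(252,284),rim_l=(225,287),fin=(239,276),fin2=(233,270),fin3=(236,283),white=(241,288),tube=(258,292)).items(): print(n,V[v,u].round(3),f["pixels"][v,u],"old",V0[v,u].round(3))
print(abs(V-V0)[283:300,225:252].mean())
g=pickle.load(open("t2.pkl","rb"));W=cloud(g);W0=cloud(pickle.load(open("t0.pkl","rb")))
for u,v in((290,190),(186,222),(192,222),(210,226),(200,223)): print(u,v,W[v,u].round(3),W0[v,u].round(3))
# outline of finger
P=V.reshape(-1,3);k=(P[:,0]>.49)&(P[:,0]<.56)&(P[:,1]>.09)&(P[:,1]<.2)&(P[:,2]>.08)&(P[:,2]<.22)
for z in np.arange(.09,.21,.01):
    q=P[k&(abs(P[:,2]-z)<.005)]
    if len(q): print(z.round(2),len(q),q.min(0).round(3),q.max(0).round(3))
E
```

```text
rim_bot [0.515 0.148 0.12 ] [34 32 32] old [0.515 0.148 0.12 ]
rim_r [0.495 0.125 0.139] [22 20 19] old [0.496 0.124 0.137]
rim_l [0.54  0.141 0.125] [33 28 27] old [0.54  0.141 0.125]
fin [0.508 0.142 0.173] [35 34 33] old [0.528 0.112 0.128]
fin2 [0.514 0.148 0.191] [39 35 33] old [0.538 0.113 0.141]
fin3 [0.515 0.142 0.151] [34 32 31] old [0.53  0.121 0.118]
white [0.51  0.137 0.134] [118 118 115] old [0.528 0.11  0.092]
tube [0.502 0.094 0.075] [142 140 138] old [0.501 0.096 0.076]
nan
290 190 [ 0.593 -0.077 -0.002] [ 0.593 -0.077  0.001]
186 222 [0.514 0.095 0.235] [0.518 0.123 0.098]
192 222 [0.514 0.087 0.226] [0.518 0.106 0.125]
210 226 [0.512 0.079 0.077] [0.512 0.079 0.08 ]
200 223 [0.513 0.074 0.221] [0.517 0.095 0.101]
0.09 40 [0.501 0.091 0.085] [0.527 0.118 0.095]
0.1 34 [0.502 0.093 0.095] [0.525 0.124 0.105]
0.11 18 [0.503 0.103 0.106] [0.53  0.138 0.115]
0.12 193 [0.501 0.116 0.115] [0.541 0.154 0.125]
0.13 101 [0.493 0.109 0.125] [0.544 0.148 0.135]
0.14 112 [0.492 0.108 0.135] [0.528 0.147 0.145]
0.15 67 [0.5   0.107 0.145] [0.522 0.147 0.155]
0.16 41 [0.508 0.121 0.155] [0.517 0.147 0.165]
0.17 43 [0.505 0.109 0.165] [0.515 0.162 0.175]
0.18 174 [0.504 0.097 0.175] [0.534 0.171 0.185]
0.19 109 [0.502 0.091 0.185] [0.534 0.178 0.195]
0.2 147 [0.501 0.09  0.195] [0.52  0.187 0.205]
```

The funnel hasn't moved: the fingers passed over its low lip and are now inside the mouth, around (240,286). I'll lift, go back and push again lower down.

{"fn": "send_rows", "kwargs": {
  "steps": [
    {"translation": [0, 0, -2.5], "delta_rot": [0, 0, 0], "jaw": 0},
    {"translation": [0, 0, -5], "delta_rot": [0, 0, 0], "jaw": 0},
    {"translation": [0, -3.6, -5], "delta_rot": [0, 0, 0], "jaw": 0},
    {"translation": [0, -7.5, -5], "delta_rot": [0, 0, 0], "jaw": 0},
    {"translation": [0, -7.5, -1.5], "delta_rot": [0, 0, 0], "jaw": 0},
    {"translation": [0, -7.5, 1.5], "delta_rot": [0, 0, 0], "jaw": 0},
    {"translation": [0, -7.5, 2.5], "delta_rot": [0, 0, 0], "jaw": 0},
    {"translation": [0, -7.5, 2.5], "delta_rot": [0, 0, 0], "jaw": 0}
  ]
}}

```text
time: 5.05
tool_pos: [0.5267, 0.2067, 0.0928]
tool_rot: [0.001, 0.998, -0.061, -0.002]
contact_force: [0.2, 0.2, 0.4]
gripper_width: -0.002
grasp_force: 0.0
```

{"fn": "send_rows", "kwargs": {
  "steps": [
    {"translation": [0, 0.6, 0], "delta_rot": [0, 0, 0], "jaw": 0},
    {"translation": [0, 1.2, 0], "delta_rot": [0, 0, 0], "jaw": 0},
    {"translation": [0, 1.8, 0], "delta_rot": [0, 0, 0], "jaw": 0},
    {"translation": [0, 2.4, 0], "delta_rot": [0, 0, 0], "jaw": 0},
    {"translation": [0, 3, 0], "delta_rot": [0, 0, 0], "jaw": 0},
    {"translation": [0, 3.5, 0], "delta_rot": [0, 0, 0], "jaw": 0},
    {"translation": [0, 4, 0], "delta_rot": [0, 0, 0], "jaw": 0},
    {"translation": [0, 4.5, 0], "delta_rot": [0, 0, 0], "jaw": 0}
  ]
}}

```text
time: 5.85
tool_pos: [0.5234, 0.1637, 0.0957]
tool_rot: [-0.002, 0.998, -0.061, 0.001]
contact_force: [0.4, 5.9, 2.9]
gripper_width: 0.001
grasp_force: 3.3
```

```bash
python3 go.py .5175 .128 .098; python3 - <<'E'
from h import *
f=snap("side","s3");V=cloud(f)
P=V.reshape(-1,3); g=f["pixels"].reshape(-1,3).max(1)
k=(abs(P[:,0]-.518)<.06)&(P[:,1]>.03)&(P[:,1]<.2)&(P[:,2]>.08)&(P[:,2]<.155)&(g<60)
print(k.sum(),P[k].mean(0).round(4),P[k].min(0).round(3),P[k].max(0).round(3))
E
```

```text
t 5.85 p [0.5234 0.1637 0.0957] F [0.4 5.9 2.9] w 0.001 3.3
[[0.992, -0.122, 0.002], [-0.122, -0.992, 0.004], [0.001, -0.004, -1.0]]
cm [-0.14  3.61 -0.24]
326 [0.5103 0.1428 0.1356] [0.492 0.102 0.112] [0.534 0.196 0.155]
```

Now there is contact, about 6 N. I'll keep going.

{"fn": "send_rows", "kwargs": {
  "steps": [
    {"translation": [0, 0.5, 0], "delta_rot": [0, 0, 0], "jaw": 0},
    {"translation": [0, 1, 0], "delta_rot": [0, 0, 0], "jaw": 0},
    {"translation": [0, 1.4, 0], "delta_rot": [0, 0, 0], "jaw": 0},
    {"translation": [0, 1.8, 0], "delta_rot": [0, 0, 0], "jaw": 0},
    {"translation": [0, 2.2, 0], "delta_rot": [0, 0, 0], "jaw": 0},
    {"translation": [0, 2.5, 0], "delta_rot": [0, 0, 0], "jaw": 0},
    {"translation": [0, 2.8, 0], "delta_rot": [0, 0, 0], "jaw": 0},
    {"translation": [0, 3, 0], "delta_rot": [0, 0, 0], "jaw": 0}
  ]
}}

```text
time: 6.7
tool_pos: [0.52, 0.1345, 0.0983]
tool_rot: [-0.002, 0.998, -0.061, 0.001]
contact_force: [-6.7, 9.8, 18.4]
gripper_width: -0.0
grasp_force: 11.0
```

```bash
python3 go.py .5175 .128 .098; python3 - <<'E'
from h import *
f=snap("side","s4");g=snap("top","t4")
cv2.imwrite("pics/m4.png",np.hstack([cv2.resize(x["pixels"][y:y+100,u:u+100],(390,390)) for x,u,y in((f,200,250),(g,155,175))]))
E
```

```text
t 6.7 p [0.52   0.1345 0.0983] F [-6.7  9.8 18.4] w -0.0 11.0
[[0.993, -0.122, 0.002], [-0.122, -0.992, 0.004], [0.001, -0.005, -1.0]]
cm [-0.17  0.68  0.03]
```

View pics/m4.png

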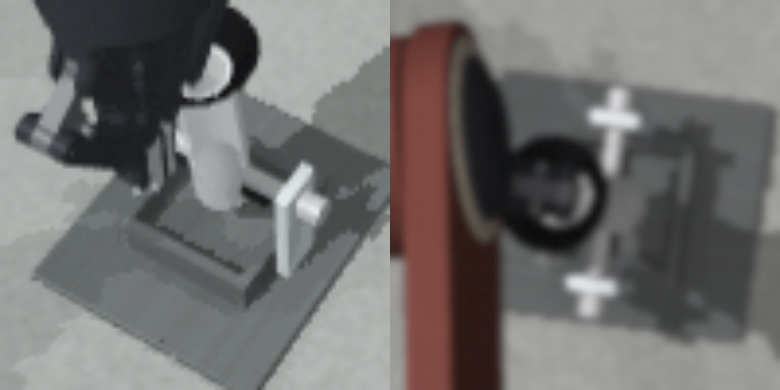

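The tube is turning: the funnel is now at (230,55) in the left crop. The vertical force suggests the rim is rubbing on the knuckles, so I'll back off a little, raise 3 cm and continue.

{"fn": "send_rows", "kwargs": {
  "steps": [
    {"translation": [0, -1, 0], "delta_rot": [0, 0, 0], "jaw": 0},
    {"translation": [0, -2, 0], "delta_rot": [0, 0, 0], "jaw": 0},
    {"translation": [0, -2, -1.5], "delta_rot": [0, 0, 0], "jaw": 0},
    {"translation": [0, -2, -3], "delta_rot": [0, 0, 0], "jaw": 0},
    {"translation": [0, -1.5, -3], "delta_rot": [0, 0, 0], "jaw": 0},
    {"translation": [0, -1, -3], "delta_rot": [0, 0, 0], "jaw": 0},
    {"translation": [0, -0.5, -3], "delta_rot": [0, 0, 0], "jaw": 0},
    {"translation": [0, 0, -3], "delta_rot": [0, 0, 0], "jaw": 0}
  ]
}}

```text
time: 7.6
tool_pos: [0.5187, 0.1324, 0.1244]
tool_rot: [-0.0, 0.998, -0.061, -0.0]
contact_force: [-0.8, 3.7, 2.0]
gripper_width: 0.001
grasp_force: 1.4
```

{"fn": "send_rows", "kwargs": {
  "steps": [
    {"translation": [0, 0.2, 0], "delta_rot": [0, 0, 0], "jaw": 0},
    {"translation": [0, 0.4, 0], "delta_rot": [0, 0, 0], "jaw": 0},
    {"translation": [0, 0.6, 0], "delta_rot": [0, 0, 0], "jaw": 0},
    {"translation": [0, 0.8, 0], "delta_rot": [0, 0, 0], "jaw": 0},
    {"translation": [0, 1, 0], "delta_rot": [0, 0, 0], "jaw": 0},
    {"translation": [0, 1.2, 0], "delta_rot": [0, 0, 0], "jaw": 0},
    {"translation": [0, 1.2, 0], "delta_rot": [0, 0, 0], "jaw": 0},
    {"translation": [0, 1.2, 0], "delta_rot": [0, 0, 0], "jaw": 0}
  ]
}}

```text
time: 8.4
tool_pos: [0.5177, 0.1223, 0.1249]
tool_rot: [-0.002, 0.998, -0.061, 0.0]
contact_force: [1.0, 7.9, -0.5]
gripper_width: -0.002
grasp_force: 3.7
```

```bash
cat > tube.py <<'E'
from h import *
g=grab_frame("top");W=cloud(g); P=W.reshape(-1,3);m=g["pixels"].reshape(-1,3).max(1)
k=(abs(P[:,0]-.515)<.06)&(P[:,1]>.03)&(P[:,1]<.16)&(P[:,2]>.125)&(P[:,2]<.165)&(m<60)
q=P[k]; print(k.sum(),q.mean(0).round(4),np.percentile(q,[2,98],axis=0).round(4).tolist())
A=np.c_[q[:,:2],np.ones(len(q))]; print("plane slope dz/dx dz/dy",np.linalg.lstsq(A,q[:,2],rcond=None)[0].round(3))
E
python3 go.py .5175 .128 .098; python3 tube.py
```

```text
t 8.4 p [0.5177 0.1223 0.1249] F [ 1.   7.9 -0.5] w -0.002 3.7
[[0.993, -0.122, 0.001], [-0.122, -0.993, 0.004], [0.0, -0.004, -1.0]]
cm [-0.09 -0.56  2.69]
347 [0.5105 0.0788 0.1455] [[0.4857, 0.057, 0.1351], [0.5373, 0.1022, 0.1529]]
plane slope dz/dx dz/dy [-0.004 -0.035  0.15 ]
```

{"fn": "send_rows", "kwargs": {
  "steps": [
    {"translation": [0, 0.1, 0], "delta_rot": [0, 0, 0], "jaw": 0},
    {"translation": [0, 0.2, 0], "delta_rot": [0, 0, 0], "jaw": 0},
    {"translation": [0, 0.3, 0], "delta_rot": [0, 0, 0], "jaw": 0},
    {"translation": [0, 0.3, 0], "delta_rot": [0, 0, 0], "jaw": 0},
    {"translation": [0, 0.3, 0], "delta_rot": [0, 0, 0], "jaw": 0},
    {"translation": [0, 0.3, 0], "delta_rot": [0, 0, 0], "jaw": 0},
    {"translation": [0, 0.3, 0], "delta_rot": [0, 0, 0], "jaw": 0},
    {"translation": [0, 0.3, 0], "delta_rot": [0, 0, 0], "jaw": 0}
  ]
}}

```text
time: 9.25
tool_pos: [0.5177, 0.1218, 0.1251]
tool_rot: [-0.005, 0.998, -0.061, 0.001]
contact_force: [2.3, 16.6, 0.1]
gripper_width: -0.0
grasp_force: 7.9
```

{"fn": "send_rows", "kwargs": {
  "steps": [
    {"translation": [0, -1, 0], "delta_rot": [0, 0, 0], "jaw": 0},
    {"translation": [0, -3, 0], "delta_rot": [0, 0, 0], "jaw": 0},
    {"translation": [0, -3, -4], "delta_rot": [0, 0, 0], "jaw": 0},
    {"translation": [0, -3, -8], "delta_rot": [0, 0, 0], "jaw": 0},
    {"translation": [0, -3, -12], "delta_rot": [0, 0, 0], "jaw": 0},
    {"translation": [0, 1, -13], "delta_rot": [0, 0, 0], "jaw": 8.5},
    {"translation": [0, 5.5, -13], "delta_rot": [0, 0, 0], "jaw": 8.5},
    {"translation": [0, 10, -13], "delta_rot": [0, 0, 0], "jaw": 8.5}
  ]
}}

```text
time: 10.05
tool_pos: [0.5047, 0.0169, 0.2555]
tool_rot: [0.001, 0.998, -0.06, 0.0]
contact_force: [1.2, -0.1, 0.1]
gripper_width: 0.511
grasp_force: 0.0
```

```bash
python3 go.py .567 -.257 .25
```

```text
t 10.05 p [0.5047 0.0169 0.2555] F [ 1.2 -0.1  0.1] w 0.511 0.0
[[0.993, -0.121, 0.001], [-0.121, -0.993, -0.002], [0.001, 0.002, -1.0]]
cm [ 9.49 26.44  0.61]
```

{"fn": "send_rows", "kwargs": {
  "steps": [
    {"translation": [1.5, 4.5, 0], "delta_rot": [0, 0, 0], "jaw": 8.5},
    {"translation": [3, 9, 0], "delta_rot": [0, 0, 0], "jaw": 8.5},
    {"translation": [4.5, 13.5, 0], "delta_rot": [0, 0, 0], "jaw": 8.5},
    {"translation": [6, 17.5, 0], "delta_rot": [0, 0, 0], "jaw": 8.5},
    {"translation": [7.5, 21.5, 0], "delta_rot": [0, 0, 0], "jaw": 8.5},
    {"translation": [9, 25, 0], "delta_rot": [0, 0, 0], "jaw": 8.5},
    {"translation": [9.5, 26.4, 0], "delta_rot": [0, 0, 0], "jaw": 8.5},
    {"translation": [9.5, 26.4, 0], "delta_rot": [0, 0, 0], "jaw": 8.5}
  ]
}}

```text
time: 10.85
tool_pos: [0.5666, -0.2567, 0.2539]
tool_rot: [-0.0, 0.998, -0.062, -0.001]
contact_force: [-1.0, 0.3, -0.4]
gripper_width: 0.996
grasp_force: 0.0
```

```bash
python3 - <<'E'
from h import *
f=snap("wrist","w5");W=cloud(f);P=W.reshape(-1,3)
for z0,z1 in((.16,.185),(.10,.125)):
  k=(abs(P[:,0]-.567)<.03)&(abs(P[:,1]+.257)<.03)&(P[:,2]>z0)&(P[:,2]<z1); q=P[k]
  if len(q): print(z0,len(q),q.mean(0).round(4),q.min(0).round(4),q.max(0).round(4))
# funnel, unobstructed top view
g=snap("top","t5");W=cloud(g); P=W.reshape(-1,3);m=g["pixels"].reshape(-1,3).max(1)
k=(abs(P[:,0]-.515)<.05)&(P[:,1]>.03)&(P[:,1]<.14)&(P[:,2]>.143)&(P[:,2]<.16)&(m<70)
q=P[k]; print("rim",len(q),q.mean(0).round(4),np.percentile(q,[1,99],axis=0).round(4).tolist(),cv2.minEnclosingCircle((q[:,:2]*1000).astype(np.float32)))
E
python3 go.py .567 -.257 .138
```

```text
0.16 489 [ 0.5717 -0.2597  0.173 ] [ 0.5613 -0.2695  0.1601] [ 0.5804 -0.2501  0.176 ]
0.1 501 [ 0.5762 -0.2599  0.1143] [ 0.5569 -0.2769  0.1087] [ 0.5881 -0.2419  0.1248]
rim 347 [0.5121 0.0842 0.1475] [[0.484, 0.0561, 0.1432], [0.539, 0.109, 0.1534]] ((511.442138671875, 82.74298858642578), 28.1092586517334)
t 10.95 p [ 0.5667 -0.2543  0.2544] F [-0.6 -0.   0.4] w 0.998 0.0
[[0.993, -0.122, -0.001], [-0.122, -0.993, 0.001], [-0.001, -0.001, -1.0]]
cm [ 0.08  0.28 11.64]
```

View pics/w5.png

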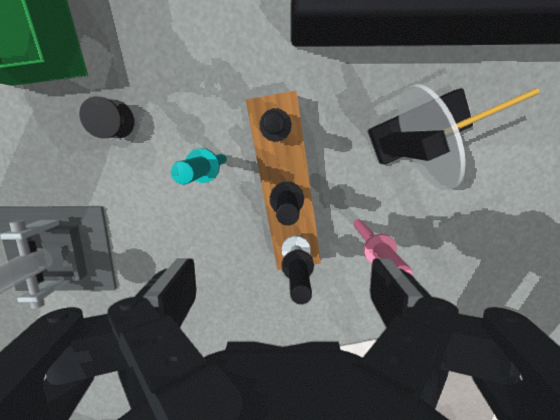

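The wrist view confirms the plain rod in the middle hole at (287,205), with the disc rod at (296,270) and the short rod at (275,125). I'll descend now.

{"fn": "send_rows", "kwargs": {
  "steps": [
    {"translation": [0.4, 0.3, 2], "delta_rot": [0, 0, 0], "jaw": 8.5},
    {"translation": [0.4, 0.3, 5], "delta_rot": [0, 0, 0], "jaw": 8.5},
    {"translation": [0.4, 0.3, 8], "delta_rot": [0, 0, 0], "jaw": 8.5},
    {"translation": [0.4, 0.3, 10.5], "delta_rot": [0, 0, 0], "jaw": 8.5},
    {"translation": [0.4, 0.3, 11.5], "delta_rot": [0, 0, 0], "jaw": 8.5},
    {"translation": [0.4, 0.3, 11.5], "delta_rot": [0, 0, 0], "jaw": 4},
    {"translation": [0.4, 0.3, 11.5], "delta_rot": [0, 0, 0], "jaw": 1},
    {"translation": [0.4, 0.3, 11.5], "delta_rot": [0, 0, 0], "jaw": 1}
  ]
}}

```text
time: 11.75
tool_pos: [0.5719, -0.2588, 0.1422]
tool_rot: [0.001, 0.998, -0.061, 0.002]
contact_force: [-0.4, -0.2, -0.2]
gripper_width: 0.508
grasp_force: 0.0
```

{"fn": "send_rows", "kwargs": {
  "steps": [
    {"translation": [0, 0, 0], "delta_rot": [0, 0, 0], "jaw": 1},
    {"translation": [0, 0, 0], "delta_rot": [0, 0, 0], "jaw": 1},
    {"translation": [0, 0, 0], "delta_rot": [0, 0, 0], "jaw": 1},
    {"translation": [0, 0, 0], "delta_rot": [0, 0, 0], "jaw": 1},
    {"translation": [0, 0, 0], "delta_rot": [0, 0, 0], "jaw": 1},
    {"translation": [0, 0, 0], "delta_rot": [0, 0, 0], "jaw": 1},
    {"translation": [0, 0, 0], "delta_rot": [0, 0, 0], "jaw": 1},
    {"translation": [0, 0, 0], "delta_rot": [0, 0, 0], "jaw": 1}
  ]
}}

```text
time: 12.55
tool_pos: [0.5716, -0.2592, 0.1416]
tool_rot: [0.001, 0.998, -0.061, 0.001]
contact_force: [-0.5, -0.7, 6.1]
gripper_width: 0.209
grasp_force: 58.8
```

{"fn": "send_rows", "kwargs": {
  "steps": [
    {"translation": [0, 0, -1], "delta_rot": [0, 0, 0], "jaw": 1},
    {"translation": [0, 0, -3], "delta_rot": [0, 0, 0], "jaw": 1},
    {"translation": [0, 0, -5.5], "delta_rot": [0, 0, 0], "jaw": 1},
    {"translation": [0, 0, -8.5], "delta_rot": [0, 0, 0], "jaw": 1},
    {"translation": [0, 0, -11.5], "delta_rot": [0, 0, 0], "jaw": 1},
    {"translation": [0, 0, -14.5], "delta_rot": [0, 0, 0], "jaw": 1},
    {"translation": [0, 0, -17], "delta_rot": [0, 0, 0], "jaw": 1},
    {"translation": [0, 0, -18], "delta_rot": [0, 0, 0], "jaw": 1}
  ]
}}

```text
time: 13.35
tool_pos: [0.5713, -0.2588, 0.3231]
tool_rot: [0.001, 0.998, -0.061, 0.002]
contact_force: [0.2, -0.6, -1.8]
gripper_width: 0.209
grasp_force: 58.8
```

```bash
python3 go.py .5115 .083 .319
```

```text
t 13.35 p [ 0.5713 -0.2588  0.3231] F [ 0.2 -0.6 -1.8] w 0.209 58.8
[[0.993, -0.122, 0.004], [-0.122, -0.993, -0.002], [0.004, 0.001, -1.0]]
cm [-10.11 -33.2    0.33]
```

{"fn": "send_rows", "kwargs": {
  "steps": [
    {"translation": [-1.4, -4.5, 0], "delta_rot": [0, 0, 0], "jaw": 1},
    {"translation": [-2.7, -9, 0], "delta_rot": [0, 0, 0], "jaw": 1},
    {"translation": [-4.1, -13.5, 0], "delta_rot": [0, 0, 0], "jaw": 1},
    {"translation": [-5.5, -18, 0], "delta_rot": [0, 0, 0], "jaw": 1},
    {"translation": [-6.9, -22.5, 0], "delta_rot": [0, 0, 0], "jaw": 1},
    {"translation": [-8.2, -27, 0], "delta_rot": [0, 0, 0], "jaw": 1},
    {"translation": [-9.4, -31, 0], "delta_rot": [0, 0, 0], "jaw": 1},
    {"translation": [-10.1, -33.2, 0], "delta_rot": [0, 0, 0], "jaw": 1}
  ]
}}

```text
time: 14.15
tool_pos: [0.5095, 0.0861, 0.3184]
tool_rot: [-0.0, 0.998, -0.06, -0.001]
contact_force: [0.6, -0.9, -1.9]
gripper_width: 0.209
grasp_force: 58.9
```

{"fn": "send_rows", "kwargs": {
  "steps": [
    {"translation": [0, 0, 0], "delta_rot": [0, 0, 0], "jaw": 1},
    {"translation": [0, 0, 0], "delta_rot": [0, 0, 0], "jaw": 1},
    {"translation": [0, 0, 0], "delta_rot": [0, 0, 0], "jaw": 1},
    {"translation": [0, 0, 0], "delta_rot": [0, 0, 0], "jaw": 1},
    {"translation": [0, 0, 0], "delta_rot": [0, 0, 0], "jaw": 1},
    {"translation": [0, 0, 0], "delta_rot": [0, 0, 0], "jaw": 1},
    {"translation": [0, 0, 0], "delta_rot": [0, 0, 0], "jaw": 1},
    {"translation": [0, 0, 0], "delta_rot": [0, 0, 0], "jaw": 1}
  ]
}}

```text
time: 14.95
tool_pos: [0.511, 0.0831, 0.3198]
tool_rot: [-0.0, 0.998, -0.061, 0.0]
contact_force: [1.0, 0.3, -2.5]
gripper_width: 0.21
grasp_force: 58.9
```

```bash
python3 go.py .5115 .083 .319; python3 - <<'E'
from h import *
f=snap("side","s6");V=cloud(f);w=snap("wrist","w6");Ww=cloud(w)
for nm,C in(("side",V),("wrist",Ww)):
  P=C.reshape(-1,3)
  for z0,z1 in((.14,.155),(.18,.2),(.2,.22),(.22,.24),(.24,.26),(.26,.28),(.28,.3)):
    k=(abs(P[:,0]-.515)<.035)&(abs(P[:,1]-.083)<.035)&(P[:,2]>z0)&(P[:,2]<z1);q=P[k]
    if len(q): print(nm,z0,len(q),q.mean(0).round(4),q.min(0).round(3),q.max(0).round(3))
cv2.imwrite("pics/m6.png",np.hstack([cv2.resize(f["pixels"][200:340,170:310],(400,400)),cv2.resize(w["pixels"],(400,300),)[:,:].copy() if 0 else cv2.copyMakeBorder(cv2.resize(w["pixels"],(400,300)),0,100,0,0,cv2.BORDER_CONSTANT)]))
E
```

```text
t 14.95 p [0.511  0.0831 0.3198] F [ 1.   0.3 -2.5] w 0.21 58.9
[[0.993, -0.122, 0.0], [-0.122, -0.993, 0.0], [0.0, -0.0, -1.0]]
cm [0.05 0.01 0.08]
side 0.14 320 [0.518  0.0745 0.1455] [0.486 0.052 0.14 ] [0.542 0.109 0.15 ]
side 0.18 43 [0.5072 0.0869 0.194 ] [0.503 0.081 0.186] [0.514 0.089 0.2  ]
side 0.2 74 [0.5075 0.0863 0.2102] [0.503 0.079 0.201] [0.516 0.09  0.22 ]
side 0.22 71 [0.5075 0.0872 0.2305] [0.502 0.081 0.22 ] [0.516 0.091 0.24 ]
side 0.24 82 [0.5073 0.0867 0.2498] [0.502 0.079 0.241] [0.516 0.09  0.26 ]
side 0.26 55 [0.5076 0.0872 0.2664] [0.503 0.082 0.26 ] [0.516 0.09  0.273]
side 0.28 275 [0.5063 0.0891 0.2903] [0.492 0.066 0.283] [0.528 0.102 0.3  ]
wrist 0.14 1084 [0.5158 0.0822 0.1471] [0.488 0.054 0.14 ] [0.542 0.111 0.153]
wrist 0.18 30 [0.515  0.0832 0.1948] [0.511 0.077 0.189] [0.517 0.09  0.199]
wrist 0.2 67 [0.5152 0.0833 0.2104] [0.511 0.077 0.2  ] [0.517 0.09  0.22 ]
wrist 0.22 83 [0.5152 0.0834 0.23  ] [0.51  0.077 0.22 ] [0.517 0.09  0.24 ]
wrist 0.24 15 [0.5162 0.0834 0.2427] [0.516 0.08  0.24 ] [0.517 0.087 0.245]
wrist 0.28 1094 [0.518  0.0834 0.2924] [0.504 0.067 0.287] [0.528 0.102 0.3  ]
```

View pics/m6.png

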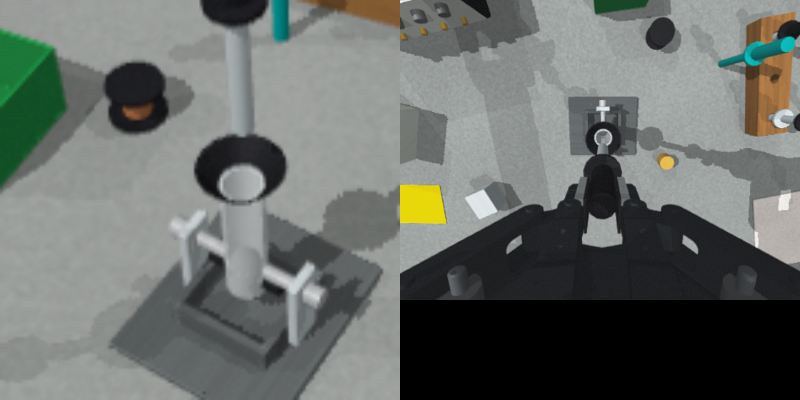

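The rod is vertical over the upright tube. Both cameras put the tube about 4 mm further in +x, so I'll correct that and lower.

{"fn": "send_rows", "kwargs": {
  "steps": [
    {"translation": [0.4, 0, 0.5], "delta_rot": [0, 0, 0], "jaw": 1},
    {"translation": [0.4, 0, 2], "delta_rot": [0, 0, 0], "jaw": 1},
    {"translation": [0.4, 0, 3.5], "delta_rot": [0, 0, 0], "jaw": 1},
    {"translation": [0.4, 0, 5], "delta_rot": [0, 0, 0], "jaw": 1},
    {"translation": [0.4, 0, 6], "delta_rot": [0, 0, 0], "jaw": 1},
    {"translation": [0.4, 0, 7], "delta_rot": [0, 0, 0], "jaw": 1},
    {"translation": [0.4, 0, 8], "delta_rot": [0, 0, 0], "jaw": 1},
    {"translation": [0.4, 0, 8], "delta_rot": [0, 0, 0], "jaw": 1}
  ]
}}

```text
time: 15.85
tool_pos: [0.5141, 0.0828, 0.2378]
tool_rot: [0.0, 0.998, -0.061, -0.001]
contact_force: [-0.9, 0.2, -0.4]
gripper_width: 0.209
grasp_force: 58.9
```

Free entry, with no contact force. Continuing.

{"fn": "send_rows", "kwargs": {
  "steps": [
    {"translation": [0, 0, 1], "delta_rot": [0, 0, 0], "jaw": 1},
    {"translation": [0, 0, 2], "delta_rot": [0, 0, 0], "jaw": 1},
    {"translation": [0, 0, 3], "delta_rot": [0, 0, 0], "jaw": 1},
    {"translation": [0, 0, 3.6], "delta_rot": [0, 0, 0], "jaw": 1},
    {"translation": [0, 0, 4.1], "delta_rot": [0, 0, 0], "jaw": 1},
    {"translation": [0, 0, 4.6], "delta_rot": [0, 0, 0], "jaw": 1},
    {"translation": [0, 0, 5], "delta_rot": [0, 0, 0], "jaw": 1},
    {"translation": [0, 0, 5.4], "delta_rot": [0, 0, 0], "jaw": 1}
  ]
}}

```text
time: 16.65
tool_pos: [0.5178, 0.0828, 0.191]
tool_rot: [-0.0, 0.998, -0.061, 0.004]
contact_force: [-1.5, -0.1, 11.6]
gripper_width: 0.209
grasp_force: 60.3
```

{"fn": "send_rows", "kwargs": {
  "steps": [
    {"translation": [0, 0, 0.2], "delta_rot": [0, 0, 0], "jaw": 1},
    {"translation": [0, 0, 0.4], "delta_rot": [0, 0, 0], "jaw": 1},
    {"translation": [0, 0, 0.5], "delta_rot": [0, 0, 0], "jaw": 1},
    {"translation": [0, 0, 0.6], "delta_rot": [0, 0, 0], "jaw": 1},
    {"translation": [0, 0, 0.7], "delta_rot": [0, 0, 0], "jaw": 1},
    {"translation": [0, 0, 0.8], "delta_rot": [0, 0, 0], "jaw": 1},
    {"translation": [0, 0, 0.8], "delta_rot": [0, 0, 0], "jaw": 1},
    {"translation": [0, 0, 0.8], "delta_rot": [0, 0, 0], "jaw": 1}
  ]
}}

```text
time: 17.45
tool_pos: [0.5149, 0.0828, 0.1777]
tool_rot: [0.0, 0.998, -0.061, -0.0]
contact_force: [1.5, -0.1, -1.9]
gripper_width: 0.216
grasp_force: 59.1
```

```bash
python3 go.py .515 .083 .17; python3 - <<'E'
from h import *
f=snap("side","s7");V=cloud(f);P=V.reshape(-1,3)
cv2.imwrite("pics/m7.png",cv2.resize(f["pixels"][220:340,180:320],(700,600),interpolation=cv2.INTER_CUBIC))
E
```

```text
t 17.45 p [0.5149 0.0828 0.1777] F [ 1.5 -0.1 -1.9] w 0.216 59.1
[[0.993, -0.122, -0.0], [-0.122, -0.993, 0.0], [-0.0, 0.0, -1.0]]
cm [ 0.01 -0.02  0.77]
```

View pics/m7.png

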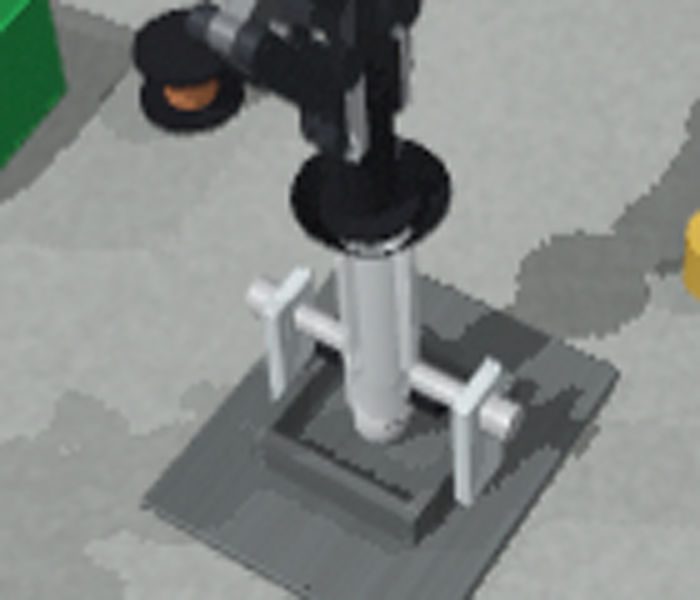

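The force rose to 12 N and then fell away, and the ball shows just below the tube's end at (380,425). Now I'll seat the collar.

{"fn": "send_rows", "kwargs": {
  "steps": [
    {"translation": [0, 0, 0.1], "delta_rot": [0, 0, 0], "jaw": 1},
    {"translation": [0, 0, 0.2], "delta_rot": [0, 0, 0], "jaw": 1},
    {"translation": [0, 0, 0.3], "delta_rot": [0, 0, 0], "jaw": 1},
    {"translation": [0, 0, 0.4], "delta_rot": [0, 0, 0], "jaw": 1},
    {"translation": [0, 0, 0.5], "delta_rot": [0, 0, 0], "jaw": 1},
    {"translation": [0, 0, 0.5], "delta_rot": [0, 0, 0], "jaw": 1},
    {"translation": [0, 0, 0.5], "delta_rot": [0, 0, 0], "jaw": 1},
    {"translation": [0, 0, 0.5], "delta_rot": [0, 0, 0], "jaw": 1}
  ]
}}

```text
time: 18.3
tool_pos: [0.5154, 0.0828, 0.1738]
tool_rot: [0.0, 0.998, -0.061, 0.001]
contact_force: [-0.5, -0.8, 6.2]
gripper_width: 0.208
grasp_force: 59.4
```

{"fn": "send_rows", "kwargs": {
  "steps": [
    {"translation": [0, 0, 0.1], "delta_rot": [0, 0, 0], "jaw": 1},
    {"translation": [0, 0, 0.2], "delta_rot": [0, 0, 0], "jaw": 1},
    {"translation": [0, 0, 0.3], "delta_rot": [0, 0, 0], "jaw": 1},
    {"translation": [0, 0, 0.3], "delta_rot": [0, 0, 0], "jaw": 1},
    {"translation": [0, 0, 0.3], "delta_rot": [0, 0, 0], "jaw": 1},
    {"translation": [0, 0, 0.3], "delta_rot": [0, 0, 0], "jaw": 1},
    {"translation": [0, 0, 0.3], "delta_rot": [0, 0, 0], "jaw": 1},
    {"translation": [0, 0, 0.3], "delta_rot": [0, 0, 0], "jaw": 1}
  ]
}}

```text
time: 19.1
tool_pos: [0.516, 0.0831, 0.1733]
tool_rot: [-0.0, 0.998, -0.061, 0.001]
contact_force: [-4.6, -0.1, 14.4]
gripper_width: 0.211
grasp_force: 60.5
```

The rod is firmly seated. I'll relax the push, release and rise.

{"fn": "send_rows", "kwargs": {
  "steps": [
    {"translation": [0, 0, -0.3], "delta_rot": [0, 0, 0], "jaw": 1},
    {"translation": [0, 0, -0.4], "delta_rot": [0, 0, 0], "jaw": 3},
    {"translation": [0, 0, -0.4], "delta_rot": [0, 0, 0], "jaw": 6},
    {"translation": [0, 0, -0.4], "delta_rot": [0, 0, 0], "jaw": 8},
    {"translation": [0, 0, -0.4], "delta_rot": [0, 0, 0], "jaw": 8},
    {"translation": [0, 0, -0.4], "delta_rot": [0, 0, 0], "jaw": 8},
    {"translation": [0, 0, -0.4], "delta_rot": [0, 0, 0], "jaw": 8},
    {"translation": [0, 0, -0.4], "delta_rot": [0, 0, 0], "jaw": 8}
  ]
}}

```text
time: 19.9
tool_pos: [0.5149, 0.0828, 0.1737]
tool_rot: [-0.0, 0.998, -0.061, -0.0]
contact_force: [-0.1, -1.1, 0.4]
gripper_width: 0.936
grasp_force: 0.0
```

{"fn": "send_rows", "kwargs": {
  "steps": [
    {"translation": [0, 0, -1], "delta_rot": [0, 0, 0], "jaw": 8},
    {"translation": [0, 0, -3], "delta_rot": [0, 0, 0], "jaw": 8},
    {"translation": [0, 0, -6], "delta_rot": [0, 0, 0], "jaw": 8},
    {"translation": [0, 0, -9], "delta_rot": [0, 0, 0], "jaw": 8},
    {"translation": [0, 0, -12], "delta_rot": [0, 0, 0], "jaw": 8},
    {"translation": [0, 0, -15], "delta_rot": [0, 0, 0], "jaw": 8},
    {"translation": [0, 0, -16], "delta_rot": [0, 0, 0], "jaw": 8},
    {"translation": [0, 0, -16], "delta_rot": [0, 0, 0], "jaw": 8}
  ]
}}

```text
time: 20.7
tool_pos: [0.5157, 0.0829, 0.3362]
tool_rot: [-0.0, 0.998, -0.061, 0.002]
contact_force: [0.1, -0.6, -0.1]
gripper_width: 0.938
grasp_force: 0.0
```

```bash
python3 - <<'E'
from h import *
f=snap("side","s8");w=snap("wrist","w8")
P=cloud(w).reshape(-1,3)
for z0,z1 in((.14,.16),(.19,.22)):
    k=(abs(P[:,0]-.515)<.035)&(abs(P[:,1]-.083)<.035)&(P[:,2]>z0)&(P[:,2]<z1);q=P[k]
    if len(q): print(z0,len(q),q.mean(0).round(4),q.min(0).round(3),q.max(0).round(3))
cv2.imwrite("pics/m8.png",cv2.resize(f["pixels"][220:340,180:320],(700,600),interpolation=cv2.INTER_CUBIC))
E
```

```text
0.14 1365 [0.5165 0.084  0.1475] [0.485 0.057 0.14 ] [0.542 0.112 0.16 ]
0.19 349 [0.5153 0.0847 0.2051] [0.505 0.075 0.19 ] [0.524 0.094 0.208]
```

View pics/m8.png

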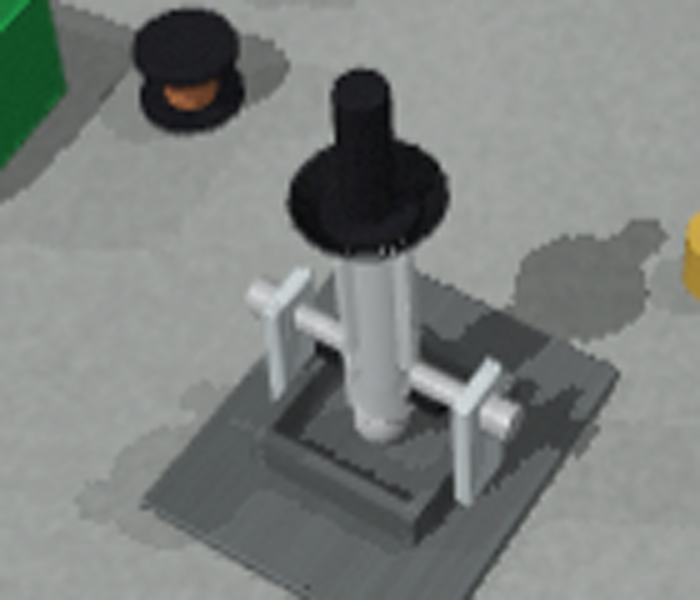

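```bash
python3 - <<'E'
from h import *
rs={}
for t in("s6","s7","s8"):
    f=pickle.load(open(t+".pkl","rb"));V=cloud(f);P=V.reshape(-1,3)
    k=(abs(P[:,0]-.515)<.035)&(abs(P[:,1]-.083)<.035)&(P[:,2]>.138)&(P[:,2]<.153);q=P[k]
    print(t,np.percentile(q,[1,99],axis=0).round(4)[:,:2].tolist(), [V[v,256].round(3).tolist() for v in(300,303,305,307,309)])
    rs[t]=f["pixels"][240:275,230:275].astype(int).max(2)<60
for t in rs: print(t,np.argwhere(rs[t]).min(0),np.argwhere(rs[t]).max(0))
d=grab_frame("top");W=cloud(d);P=W.reshape(-1,3);k=(abs(P[:,0]-.515)<.035)&(abs(P[:,1]-.083)<.035)&(P[:,2]>.143)&(P[:,2]<.155);print(k.sum(),np.percentile(P[k],[1,99],axis=0) if k.any() else 0)
E
```

```text
s6 [[0.4868, 0.054], [0.5409, 0.1081]] [[0.508, 0.094, 0.046], [0.508, 0.094, 0.036], [0.516, 0.08, 0.006], [0.515, 0.083, 0.004], [0.512, 0.088, 0.006]]
s7 [[0.4868, 0.054], [0.5406, 0.1077]] [[0.508, 0.093, 0.045], [0.509, 0.093, 0.034], [0.511, 0.089, 0.021], [0.511, 0.09, 0.016], [0.513, 0.087, 0.003]]
s8 [[0.4876, 0.0559], [0.5411, 0.1091]] [[0.507, 0.094, 0.046], [0.509, 0.092, 0.033], [0.51, 0.09, 0.023], [0.512, 0.089, 0.014], [0.513, 0.087, 0.003]]
s6 [8 8] [29 39]
s7 [0 8] [29 39]
s8 [0 8] [30 39]
146 [[0.48394521 0.06294654 0.14340015]
 [0.53915647 0.10287473 0.1528415 ]]
```

The ball is in the tray (about z 0.02) and the rod is home (top at 0.207). Both cameras suggest the funnel crept 1 to 2 mm towards +y when I released. I'll nudge it back to the stop with tilted, closed fingers so the gripper's body clears the handle.

{"fn": "send_rows", "kwargs": {
  "steps": [
    {"translation": [0, -3, 0], "delta_rot": [-0.1, 0, 0], "jaw": 0},
    {"translation": [0, -6, 0], "delta_rot": [-0.2, 0, 0], "jaw": 0},
    {"translation": [0, -9, 0], "delta_rot": [-0.3, 0, 0], "jaw": 0},
    {"translation": [0, -10, 2], "delta_rot": [-0.4, 0, 0], "jaw": 0},
    {"translation": [0, -10, 6], "delta_rot": [-0.5, 0, 0], "jaw": 0},
    {"translation": [0, -10, 10], "delta_rot": [-0.6, 0, 0], "jaw": 0},
    {"translation": [0, -10, 13], "delta_rot": [-0.6, 0, 0], "jaw": 0},
    {"translation": [0, -10, 13], "delta_rot": [-0.6, 0, 0], "jaw": 0}
  ]
}}

```text
time: 21.65
tool_pos: [0.5229, 0.181, 0.1955]
tool_rot: [0.298, 0.953, -0.056, -0.025]
contact_force: [-0.5, 0.1, -0.8]
gripper_width: -0.001
grasp_force: 0.0
```

```bash
python3 go.py .520 .160 .146;python3 go.py .518 .135 .146
```

```text
t 21.65 p [0.5229 0.181  0.1955] F [-0.5  0.1 -0.8] w -0.001 0.0
[[0.993, -0.091, -0.08], [-0.121, -0.816, -0.565], [-0.014, 0.571, -0.821]]
cm [ 0.03 -1.08  5.27]
t 21.65 p [0.5229 0.181  0.1955] F [-0.5  0.1 -0.8] w -0.001 0.0
[[0.993, -0.091, -0.08], [-0.121, -0.816, -0.565], [-0.014, 0.571, -0.821]]
cm [0.14 0.98 6.7 ]
```

{"fn": "send_rows", "kwargs": {
  "steps": [
    {"translation": [0, -0.7, 2.7], "delta_rot": [0, 0, 0], "jaw": 0},
    {"translation": [0, -1.1, 5.3], "delta_rot": [0, 0, 0], "jaw": 0},
    {"translation": [0, -0.7, 5.6], "delta_rot": [0, 0, 0], "jaw": 0},
    {"translation": [0, -0.3, 5.8], "delta_rot": [0, 0, 0], "jaw": 0},
    {"translation": [0.1, 0.1, 6.1], "delta_rot": [0, 0, 0], "jaw": 0},
    {"translation": [0.1, 0.5, 6.4], "delta_rot": [0, 0, 0], "jaw": 0},
    {"translation": [0.1, 0.8, 6.6], "delta_rot": [0, 0, 0], "jaw": 0},
    {"translation": [0.1, 1, 6.7], "delta_rot": [0, 0, 0], "jaw": 0}
  ]
}}

```text
time: 22.45
tool_pos: [0.5227, 0.136, 0.1548]
tool_rot: [0.295, 0.954, -0.059, -0.018]
contact_force: [0.2, 0.5, -0.2]
gripper_width: -0.003
grasp_force: 0.0
```

{"fn": "send_rows", "kwargs": {
  "steps": [
    {"translation": [0, 0.1, 0.07], "delta_rot": [0, 0, 0], "jaw": 0},
    {"translation": [0, 0.2, 0.14], "delta_rot": [0, 0, 0], "jaw": 0},
    {"translation": [0, 0.25, 0.17], "delta_rot": [0, 0, 0], "jaw": 0},
    {"translation": [0, 0.3, 0.2], "delta_rot": [0, 0, 0], "jaw": 0},
    {"translation": [0, 0.35, 0.24], "delta_rot": [0, 0, 0], "jaw": 0},
    {"translation": [0, 0.4, 0.27], "delta_rot": [0, 0, 0], "jaw": 0},
    {"translation": [0, 0.4, 0.27], "delta_rot": [0, 0, 0], "jaw": 0},
    {"translation": [0, 0.4, 0.27], "delta_rot": [0, 0, 0], "jaw": 0}
  ]
}}

```text
time: 23.25
tool_pos: [0.5219, 0.1315, 0.1542]
tool_rot: [0.295, 0.954, -0.058, -0.018]
contact_force: [-0.2, -0.1, 0.4]
gripper_width: -0.0
grasp_force: 0.0
```

{"fn": "send_rows", "kwargs": {
  "steps": [
    {"translation": [0, -0.8, -0.55], "delta_rot": [0, 0, 0], "jaw": 0},
    {"translation": [0, -1.4, 0.27], "delta_rot": [0, 0, 0], "jaw": 0},
    {"translation": [0, -1.4, 0.27], "delta_rot": [0, 0, 0], "jaw": 0},
    {"translation": [0, -1, 0.55], "delta_rot": [0, 0, 0], "jaw": 0},
    {"translation": [0, -0.8, 0.69], "delta_rot": [0, 0, 0], "jaw": 0},
    {"translation": [0, -0.6, 0.82], "delta_rot": [0, 0, 0], "jaw": 0},
    {"translation": [0, -0.4, 0.96], "delta_rot": [0, 0, 0], "jaw": 0},
    {"translation": [0, -0.3, 1.03], "delta_rot": [0, 0, 0], "jaw": 0}
  ]
}}

```text
time: 24.05
tool_pos: [0.5215, 0.1278, 0.1442]
tool_rot: [0.295, 0.954, -0.059, -0.018]
contact_force: [-0.7, 0.2, -0.5]
gripper_width: -0.001
grasp_force: 0.0
```

```bash
python3 - <<'E'
from h import *
f=snap("side","s9");V=cloud(f);P=V.reshape(-1,3)
k=(abs(P[:,0]-.515)<.035)&(abs(P[:,1]-.083)<.035)&(P[:,2]>.138)&(P[:,2]<.153);q=P[k]
print(np.percentile(q,[1,99],axis=0).round(4)[:,:2].tolist())
cv2.imwrite("pics/m9.png",cv2.resize(f["pixels"][200:320,160:300],(700,600),interpolation=cv2.INTER_CUBIC))
E
python3 go.py .52 .128 .144
```

```text
t 24.1 p [0.5215 0.1277 0.1442] F [ 0.7  0.  -0.5] w 0.0 0.0
[[0.992, -0.101, -0.069], [-0.122, -0.819, -0.56], [0.0, 0.565, -0.825]]
cm [-0.15 -0.02  0.01]Traceback (most recent call last):
  File "<stdin>", line 4, in <module>
    return _quantile_unchecked(
        a, q, axis, out, overwrite_input, method, keepdims, weights)
    return _ureduce(a,
                    func=_quantile_ureduce_func,
    ...<5 lines>...
                    overwrite_input=overwrite_input,
                    method=method)
    r = func(a, **kwargs)
    result = _quantile(arr,
                       quantiles=q,
    ...<2 lines>...
                       out=out,
                       weights=wgt)
    slices_having_nans = np.isnan(arr[-1, ...])
                                  ~~~^^^^^^^^^
IndexError: index -1 is out of bounds for axis 0 with size 0
```

{"fn": "send_rows", "kwargs": {
  "steps": [
    {"translation": [0, 0.08, 0.06], "delta_rot": [0, 0, 0], "jaw": 0},
    {"translation": [0, 0.16, 0.11], "delta_rot": [0, 0, 0], "jaw": 0},
    {"translation": [0, 0.25, 0.17], "delta_rot": [0, 0, 0], "jaw": 0},
    {"translation": [0, 0.33, 0.22], "delta_rot": [0, 0, 0], "jaw": 0},
    {"translation": [0, 0.41, 0.28], "delta_rot": [0, 0, 0], "jaw": 0},
    {"translation": [0, 0.41, 0.28], "delta_rot": [0, 0, 0], "jaw": 0},
    {"translation": [0, 0.41, 0.28], "delta_rot": [0, 0, 0], "jaw": 0},
    {"translation": [0, 0.41, 0.28], "delta_rot": [0, 0, 0], "jaw": 0}
  ]
}}

```text
time: 24.9
tool_pos: [0.5209, 0.1232, 0.144]
tool_rot: [0.295, 0.954, -0.058, -0.018]
contact_force: [0.3, 0.1, -0.2]
gripper_width: 0.003
grasp_force: 0.0
```

{"fn": "send_rows", "kwargs": {
  "steps": [
    {"translation": [0, 0.08, 0.06], "delta_rot": [0, 0, 0], "jaw": 0},
    {"translation": [0, 0.16, 0.11], "delta_rot": [0, 0, 0], "jaw": 0},
    {"translation": [0, 0.25, 0.17], "delta_rot": [0, 0, 0], "jaw": 0},
    {"translation": [0, 0.33, 0.22], "delta_rot": [0, 0, 0], "jaw": 0},
    {"translation": [0, 0.33, 0.22], "delta_rot": [0, 0, 0], "jaw": 0},
    {"translation": [0, 0.33, 0.22], "delta_rot": [0, 0, 0], "jaw": 0},
    {"translation": [0, 0.33, 0.22], "delta_rot": [0, 0, 0], "jaw": 0},
    {"translation": [0, 0.33, 0.22], "delta_rot": [0, 0, 0], "jaw": 0}
  ]
}}

```text
time: 25.7
tool_pos: [0.5204, 0.1193, 0.1441]
tool_rot: [0.295, 0.954, -0.058, -0.018]
contact_force: [0.3, -0.2, -0.3]
gripper_width: -0.002
grasp_force: 0.0
```

```bash
python3 - <<'E'
from h import *
f=snap("wrist","w9");P=cloud(f).reshape(-1,3)
for z0,z1 in((.135,.155),(.19,.215)):
    k=(abs(P[:,0]-.515)<.035)&(abs(P[:,1]-.083)<.035)&(P[:,2]>z0)&(P[:,2]<z1);q=P[k]
    if len(q): print(z0,len(q),q.min(0).round(3),q.max(0).round(3))
# points of fingers / anything with x in slice .50-.54, y .105-.15
for z in np.arange(.12,.2,.01):
    q=P[(abs(P[:,0]-.52)<.02)&(P[:,1]>.09)&(P[:,1]<.17)&(abs(P[:,2]-z)<.005)]
    if len(q): print(z.round(2),len(q),q[:,1].min().round(3),q[:,1].max().round(3))
E
```

```text
0.135 3168 [0.485 0.055 0.136] [0.542 0.112 0.155]
0.19 2026 [0.504 0.075 0.19 ] [0.524 0.096 0.207]
0.12 248 0.09 0.099
0.13 234 0.09 0.099
0.14 191 0.09 0.105
0.15 969 0.09 0.142
0.16 696 0.09 0.149
0.17 933 0.09 0.17
0.18 1724 0.09 0.17
0.19 1896 0.09 0.17
0.2 1641 0.09 0.165
```

{"fn": "send_rows", "kwargs": {
  "steps": [
    {"translation": [0, -0.8, -0.55], "delta_rot": [0, 0, 0], "jaw": 0},
    {"translation": [0, -1.64, -1.12], "delta_rot": [0, 0, 0], "jaw": 0},
    {"translation": [0, -2.32, -0.13], "delta_rot": [0, 0, 0], "jaw": 0},
    {"translation": [0, -2.32, -0.13], "delta_rot": [0, 0, 0], "jaw": 0},
    {"translation": [0, -2.0, 0.09], "delta_rot": [0, 0, 0], "jaw": 0},
    {"translation": [0, -1.7, 0.3], "delta_rot": [0, 0, 0], "jaw": 0},
    {"translation": [0, -1.5, 0.43], "delta_rot": [0, 0, 0], "jaw": 0},
    {"translation": [0, -1.34, 0.54], "delta_rot": [0, 0, 0], "jaw": 0}
  ]
}}

```text
time: 26.55
tool_pos: [0.5214, 0.1268, 0.1323]
tool_rot: [0.295, 0.954, -0.059, -0.018]
contact_force: [-0.2, 0.3, -0.9]
gripper_width: -0.007
grasp_force: 0.0
```

{"fn": "send_rows", "kwargs": {
  "steps": [
    {"translation": [0, 0.08, 0.06], "delta_rot": [0, 0, 0], "jaw": 0},
    {"translation": [0, 0.16, 0.11], "delta_rot": [0, 0, 0], "jaw": 0},
    {"translation": [0, 0.25, 0.17], "delta_rot": [0, 0, 0], "jaw": 0},
    {"translation": [0, 0.33, 0.22], "delta_rot": [0, 0, 0], "jaw": 0},
    {"translation": [0, 0.33, 0.22], "delta_rot": [0, 0, 0], "jaw": 0},
    {"translation": [0, 0.33, 0.22], "delta_rot": [0, 0, 0], "jaw": 0},
    {"translation": [0, 0.33, 0.22], "delta_rot": [0, 0, 0], "jaw": 0},
    {"translation": [0, 0.33, 0.22], "delta_rot": [0, 0, 0], "jaw": 0}
  ]
}}

```text
time: 27.35
tool_pos: [0.5209, 0.1233, 0.132]
tool_rot: [0.295, 0.954, -0.058, -0.018]
contact_force: [0.6, -0.2, -0.4]
gripper_width: 0.004
grasp_force: 0.0
```

Still no touch. I'll advance another 5 mm.

{"fn": "send_rows", "kwargs": {
  "steps": [
    {"translation": [0, 0.06, 0.04], "delta_rot": [0, 0, 0], "jaw": 0},
    {"translation": [0, 0.12, 0.08], "delta_rot": [0, 0, 0], "jaw": 0},
    {"translation": [0, 0.18, 0.12], "delta_rot": [0, 0, 0], "jaw": 0},
    {"translation": [0, 0.24, 0.16], "delta_rot": [0, 0, 0], "jaw": 0},
    {"translation": [0, 0.3, 0.2], "delta_rot": [0, 0, 0], "jaw": 0},
    {"translation": [0, 0.36, 0.24], "delta_rot": [0, 0, 0], "jaw": 0},
    {"translation": [0, 0.41, 0.28], "delta_rot": [0, 0, 0], "jaw": 0},
    {"translation": [0, 0.41, 0.28], "delta_rot": [0, 0, 0], "jaw": 0}
  ]
}}

```text
time: 28.15
tool_pos: [0.5203, 0.1183, 0.1321]
tool_rot: [0.295, 0.954, -0.058, -0.018]
contact_force: [-0.0, -0.4, -1.4]
gripper_width: 0.0
grasp_force: 0.0
```

{"fn": "send_rows", "kwargs": {
  "steps": [
    {"translation": [0, 0.08, 0.05], "delta_rot": [0, 0, 0], "jaw": 0},
    {"translation": [0, 0.16, 0.11], "delta_rot": [0, 0, 0], "jaw": 0},
    {"translation": [0, 0.24, 0.16], "delta_rot": [0, 0, 0], "jaw": 0},
    {"translation": [0, 0.32, 0.22], "delta_rot": [0, 0, 0], "jaw": 0},
    {"translation": [0, 0.37, 0.25], "delta_rot": [0, 0, 0], "jaw": 0},
    {"translation": [0, 0.41, 0.28], "delta_rot": [0, 0, 0], "jaw": 0},
    {"translation": [0, 0.45, 0.31], "delta_rot": [0, 0, 0], "jaw": 0},
    {"translation": [0, 0.45, 0.31], "delta_rot": [0, 0, 0], "jaw": 0}
  ]
}}

```text
time: 28.95
tool_pos: [0.5196, 0.1129, 0.132]
tool_rot: [0.295, 0.954, -0.058, -0.018]
contact_force: [-0.6, -0.0, -0.6]
gripper_width: 0.001
grasp_force: 0.0
```

{"fn": "send_rows", "kwargs": {
  "steps": [
    {"translation": [0, 0.05, 0.03], "delta_rot": [0, 0, 0], "jaw": 0},
    {"translation": [0, 0.1, 0.07], "delta_rot": [0, 0, 0], "jaw": 0},
    {"translation": [0, 0.15, 0.1], "delta_rot": [0, 0, 0], "jaw": 0},
    {"translation": [0, 0.2, 0.14], "delta_rot": [0, 0, 0], "jaw": 0},
    {"translation": [0, 0.25, 0.17], "delta_rot": [0, 0, 0], "jaw": 0},
    {"translation": [0, 0.3, 0.2], "delta_rot": [0, 0, 0], "jaw": 0},
    {"translation": [0, 0.3, 0.2], "delta_rot": [0, 0, 0], "jaw": 0},
    {"translation": [0, 0.3, 0.2], "delta_rot": [0, 0, 0], "jaw": 0}
  ]
}}

```text
time: 29.75
tool_pos: [0.5192, 0.1093, 0.1321]
tool_rot: [0.295, 0.954, -0.058, -0.018]
contact_force: [-0.9, 0.2, 0.3]
gripper_width: 0.003
grasp_force: 0.0
```

{"fn": "send_rows", "kwargs": {
  "steps": [
    {"translation": [0, 0.05, 0.03], "delta_rot": [0, 0, 0], "jaw": 0},
    {"translation": [0, 0.1, 0.07], "delta_rot": [0, 0, 0], "jaw": 0},
    {"translation": [0, 0.15, 0.1], "delta_rot": [0, 0, 0], "jaw": 0},
    {"translation": [0, 0.2, 0.14], "delta_rot": [0, 0, 0], "jaw": 0},
    {"translation": [0, 0.25, 0.17], "delta_rot": [0, 0, 0], "jaw": 0},
    {"translation": [0, 0.3, 0.2], "delta_rot": [0, 0, 0], "jaw": 0},
    {"translation": [0, 0.3, 0.2], "delta_rot": [0, 0, 0], "jaw": 0},
    {"translation": [0, 0.3, 0.2], "delta_rot": [0, 0, 0], "jaw": 0}
  ]
}}

```text
time: 30.55
tool_pos: [0.5188, 0.1061, 0.1322]
tool_rot: [0.295, 0.954, -0.058, -0.018]
contact_force: [0.7, 3.5, -0.2]
gripper_width: -0.003
grasp_force: 1.9
```

```bash
python3 - <<'E'
from h import *
f=snap("wrist","w10");P=cloud(f).reshape(-1,3)
for z0,z1 in((.135,.155),(.19,.215)):
    k=(abs(P[:,0]-.515)<.035)&(abs(P[:,1]-.083)<.035)&(P[:,2]>z0)&(P[:,2]<z1);q=P[k]
    if len(q): print(z0,len(q),np.percentile(q,[1,99],axis=0).round(4).tolist())
E
```

```text
0.135 3141 [[0.4917, 0.0559, 0.1397], [0.5408, 0.1166, 0.1545]]
0.19 2932 [[0.5084, 0.0752, 0.1904], [0.5341, 0.1178, 0.2143]]
```

Contact at 3.5 N. I'll push on gently until the force shows the stop.

{"fn": "send_rows", "kwargs": {
  "steps": [
    {"translation": [0, 0.04, 0.03], "delta_rot": [0, 0, 0], "jaw": 0},
    {"translation": [0, 0.08, 0.05], "delta_rot": [0, 0, 0], "jaw": 0},
    {"translation": [0, 0.12, 0.08], "delta_rot": [0, 0, 0], "jaw": 0},
    {"translation": [0, 0.16, 0.11], "delta_rot": [0, 0, 0], "jaw": 0},
    {"translation": [0, 0.2, 0.14], "delta_rot": [0, 0, 0], "jaw": 0},
    {"translation": [0, 0.2, 0.14], "delta_rot": [0, 0, 0], "jaw": 0},
    {"translation": [0, 0.2, 0.14], "delta_rot": [0, 0, 0], "jaw": 0},
    {"translation": [0, 0.2, 0.14], "delta_rot": [0, 0, 0], "jaw": 0}
  ]
}}

```text
time: 31.4
tool_pos: [0.5189, 0.1057, 0.1323]
tool_rot: [0.292, 0.954, -0.058, -0.017]
contact_force: [-0.4, 11.4, 1.6]
gripper_width: 0.002
grasp_force: 5.8
```

At the stop: commanded 2.4 mm, moved 0.4 mm, force up to 11 N. I'll withdraw.

{"fn": "send_rows", "kwargs": {
  "steps": [
    {"translation": [0, -0.8, -0.55], "delta_rot": [0, 0, 0], "jaw": 0},
    {"translation": [0, -2.5, -1.7], "delta_rot": [0, 0, 0], "jaw": 0},
    {"translation": [0, -4.9, -3.4], "delta_rot": [0, 0, 0], "jaw": 0},
    {"translation": [0, -4.9, -6], "delta_rot": [0, 0, 0], "jaw": 0},
    {"translation": [0, -4.9, -9], "delta_rot": [0, 0, 0], "jaw": 0},
    {"translation": [0, -4.9, -12], "delta_rot": [0, 0, 0], "jaw": 0},
    {"translation": [0, -4.9, -14], "delta_rot": [0, 0, 0], "jaw": 0},
    {"translation": [0, -4.9, -14], "delta_rot": [0, 0, 0], "jaw": 0}
  ]
}}

```text
time: 32.2
tool_pos: [0.5345, 0.2242, 0.2229]
tool_rot: [0.294, 0.954, -0.058, -0.016]
contact_force: [0.7, 0.4, -0.0]
gripper_width: -0.0
grasp_force: 0.0
```

```bash
python3 - <<'E'
from h import *
for n in("side","wrist","top"):
    f=grab_frame(n);V=cloud(f);P=V.reshape(-1,3)
    for z0,z1 in((.138,.153),(.195,.215)):
        k=(abs(P[:,0]-.515)<.035)&(abs(P[:,1]-.083)<.035)&(P[:,2]>z0)&(P[:,2]<z1);q=P[k]
        if len(q)>20: print(n,z0,len(q),np.percentile(q,[1,99],axis=0).round(4).tolist())
    if n=="side": print([V[v,256].round(3).tolist() for v in(303,305,307)])
E
python3 go.py .5 .1 .3
```

```text
side 0.138 154 [[0.4864, 0.073, 0.1387], [0.5223, 0.108, 0.1493]]
[[0.508, 0.094, 0.036], [0.51, 0.09, 0.023], [0.51, 0.091, 0.017]]
wrist 0.138 1263 [[0.4872, 0.0568, 0.1401], [0.5405, 0.11, 0.1522]]
wrist 0.195 461 [[0.5051, 0.0749, 0.1953], [0.5233, 0.0927, 0.207]]
top 0.138 575 [[0.4841, 0.0569, 0.1387], [0.5378, 0.1085, 0.1526]]
top 0.195 96 [[0.5028, 0.073, 0.197], [0.5202, 0.0892, 0.2083]]
t 32.35 p [0.5325 0.2216 0.2185] F [ 0.1 -0.3 -0.5] w -0.005 0.0
[[0.993, -0.1, -0.071], [-0.122, -0.818, -0.562], [-0.002, 0.566, -0.824]]
cm [-1.75 14.89  0.34]
```

```bash
python3 -c "
from plant import *
print(job_done())"
```

```text
the job is handed in; nothing more can be done
None
```

The job is handed in: the tube is upright against its stop, the push rod is fully home and released, the ball is in the tray, and the robot is clear at about 32 s. After letting go of the rod I nudged the funnel once more, because it seemed to have crept 1–2 mm on release.

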